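Put fresh cells in the cellar's gas alarm and hold its recessed reset

TASK

The portable carbon-dioxide alarm has had its batteries taken out: stand the two fresh cells, contact nub up, side by side fully down in its open battery bay. Then take the screwdriver out of the wooden tool block by its handle, put its blade through the reset hole in the alarm's deck and press the recessed button fully home; finish while you are still gripping the screwdriver and holding the button down. Leave the tasting glass and the grease tin where they are.

Things in the scene. Friction and masses are not known exactly. Their poses are not given: they have to be found in the camera images.
- bay (a point): centre of the battery bay's floor, 20 mm above the table. The bay is a well open at the top, 28 mm deep, 36 mm along this point's x and 71 mm along y, with straight walls; nothing rises above the deck beside it. Two cells stand in it side by side, 17.7 mm to either side of this point along y, with a 3.4 mm thick rib from each long wall between them. Axes as the alarm's, z up
- reset_hole (a point): centre of the mouth of the round reset hole, 14 mm in diameter, in the alarm's deck, 48 mm above the table; a thin black collar, 1.6 mm high and 15 mm wide inside, surrounds it. The hole goes straight down; the top of the white button (12 mm in diameter) lies 15 mm below the deck. In the alarm's axes the hole is 22 mm towards -x and 73 mm towards +y from the bay's centre
- reset_button (a joint): travel of the recessed reset button in m: 0 = released, 0.005 = fully home (its stop). Spring loaded: it needs about 1.6 N to start and 5.6 N to reach the stop, and comes back when let go
- cell_a_mid (a point): centre (half-way up) of the first fresh cell, a D-size battery standing on the table: black cylinder with a copper band near the top, 33 mm in diameter, 61.5 mm high with the small steel contact nub on top (59.5 mm without), about 0.14 kg. The point is 30 mm above its underside; z points up through the nub
- cell_b_mid (a point): the same point of the second, identical cell
- screwdriver: red-handled screwdriver, upright in the wooden tool block, 85 g. y axis: from blade to handle. Handle 28 mm thick, from 10 to 95 mm along +y of this origin; blade about 6 x 6 mm, from -3 to -98 mm. The block (60 x 150 x 56 mm, immovable) holds the blade loosely in a hole 48 mm deep; a hex key and a folded corkscrew stand in it 48 mm to either side, up to 0.12 m above the table
- handle_mid (a point): centre of the screwdriver's handle, on its axis, at the start about 0.16 m above the table; the handle reaches 42 mm above and below it
- blade_tip (a point): tip of the screwdriver's blade, on its axis, 150.5 mm from handle_mid
- alarm: the gas alarm: a squat grey box 112 x 178 mm with black rubber corners and a steel carrying handle at its +y end, flat and immovable on the table; its flat top (the deck) is 48 mm above the table. Battery bay at its -y end; display, grille and clear lamp dome (23 mm above the deck) at its +y end. Origin at the centre of its underside. Its cover lies aside, not needed
- tasting_glass: bystander: an empty tasting glass, 76 mm wide, 86 mm high, near the cells or the tool block; origin at the centre of its foot
- grease_tin: bystander: a round flat grease tin with a green lid, 71 mm wide, 36 mm high; origin at the centre of its underside

How it is judged:
On the way:
1. both cells stand upright, nub up, fully down in the battery bay, and the fingers have let go of them (horizontal distance between each of cell_a_mid, cell_b_mid and bay below 0.022 m and z of cell_a_mid in the frame of bay between 0.027 and 0.0325 m and angle between each of cell_a_mid, cell_b_mid's own z axis and vertical below 0.12 rad and z of cell_b_mid in the frame of bay between 0.027 and 0.0325 m and contact force between the fingers and anything else below 0.2 N), for 0.2 s.
At the end, for the whole second after the job is handed in: Both cells stand in the bay (within 22 mm of its centre, within 0.12 rad of upright, nub up, at most 2.5 mm off its floor); the fingers grip the screwdriver, whose tip in the hole presses with over 3 N; the button is at least 4 of its 5 mm down, through the last second (horizontal distance between each of cell_a_mid, cell_b_mid and bay below 0.022 m and z of cell_a_mid in the frame of bay between 0.027 and 0.0325 m and angle between each of cell_a_mid, cell_b_mid's own z axis and vertical below 0.12 rad and z of cell_b_mid in the frame of bay between 0.027 and 0.0325 m and value of joint reset_button above 0.004 m and contact force between screwdriver and alarm above 3 N and horizontal distance between blade_tip and reset_hole below 0.007 m and z of blade_tip in the frame of reset_hole below -0.016 m and contact force between the fingers and screwdriver above 2 N); the arm keeps its last pose, push and grip.
It fails at once if the tasting glass is shifted by more than 3 cm or tipped over (distance of tasting_glass from where it was at the start of the episode above 0.03 m or angle between tasting_glass's own z axis and vertical above 0.4 rad).
It fails at once if the grease tin is shifted by more than 3 cm or tipped over (distance of grease_tin from where it was at the start of the episode above 0.03 m or angle between grease_tin's own z axis and vertical above 0.4 rad).
It also fails if it takes over 72 s, if anything falls off the work surface, if the arm or the gripper's body presses on something with over 40 N, if the wrist force passes 120 N, or if a joint passes its speed limit or range.

ROBOT

A 6-joint arm with a two-finger parallel gripper is mounted at the origin on the work surface; the furniture and walls round the work are solid. World frame = base frame: x ahead of the robot, y to its left, z up, the work surface at z = 0. Lengths are in m, angles in rad, forces in N, time in s.
With the tool pointing down it reaches from about 0.3 to 0.775 m from the base axis. Payload 14.6 kg.
Tool frame: the origin (TCP) lies between the finger pads; the fingertips stand 14 mm ahead of it and the grasp point (between the pads) lies 5 mm behind it (tip_extent is the z of the fingertips in the tool frame, in m); z points along the fingers, y is the line along which they close (so a half turn about z gives the same grasp; the last joint's range is limited). The gripper opens to 94 mm and grips with 3 to 60 N. Pads are 16 mm wide; open, the fingers measure 119 mm over their backs; the gripper's body (75 mm by 177 mm) begins 78 mm behind the grasp point.
Start: joints at [1.21, 0.3, 1.521, -0, 1.321, -0.067], TCP at [0.159, 0.526, 0.219] pointing down, gripper open.
Joint ranges: [-3.03, 3.03], [-0.79, 2.21], [0.23, 2.52], [-1.04, 4.18], [0, 3.07], [-2.55, 2.55]. Speed limits (rad/s): [2.22, 2.22, 2.57, 3.14, 3.14, 3.14].

INTERFACE

Orientations are given as a 3x3 rotation matrix whose columns are the frame's x, y, z axes.
In Python, from workcell import * gives the robot as it stands. The module is installed in compiled form; this text tells all that it offers.
- The arm moves only by the tool step_arm, never from a script. Its argument "moves" is a list that holds one entry, the list of rows, each a list of 7 numbers: the turn, a rotation vector about the tool's x, y, z in rad, then the shift along the tool's x, y, z in cm, then the finger opening in cm, from 0 to 9.4. In form: [[[ax, ay, az, tx, ty, tz, grip], ...]]. A call has 1 to 20 rows; each row shifts and turns the commanded pose from where the row before left it, along the tool's axes as they then stand; what a row does not reach is not made up. A row lasts 1/8 s, in which the tool goes at most 62.5 mm and 10.7 degrees, less where a joint would pass 70% of its speed; a pose out of reach is approached as far as the arm can. A call is refused whole if a number of a shift passes 6.25 or a number of a turn 0.188, either way. A call with a gripper value outside its range is refused whole. The fingers move at their own pace and stop on an object; "squeeze" is the grip in N (left out, the last holds). Time passes only in rows, so rows that do not move let the fingers close. It gives the time, the measured TCP pose, the force, the opening and the grip force at its end, in the units of the state.
- read_state(): the state, without advancing time (a new reading comes with each control period).
- grab_frame(name): name is "scene" or "side" or "wrist"; returns (picture, depth): 480x640x3 uint8, red, green, blue; 480x640 float32, m along the optical axis (not along the pixel's ray), 0 where there is no reading.
- calibration(name): a dict with "intrinsics" (3x3 intrinsics, pixels), "pose" (4x4, takes a point from camera to world coordinates); the wrist camera has in their place "hand_eye" (4x4, takes a point from camera to tool coordinates, whose origin is the TCP and whose axes are the flange's). Camera axes: x right, y down, z forward; pixel columns grow to the right and rows downward; lengths in m; the calibration is good to about 2 mm. A picture is of the moment at which its call begins: read the wrist's pose just before it. calibration takes no time and is no camera call.
- hand_in(): hands the job in; it is judged then, once.
The state is a dict: "t": time; "joint_positions": joint angles; "dq": joint speeds; "joint_efforts": joint torques, N m; "tool_pos": TCP position; "tcp_rot": TCP orientation; "contact_force": force on the tool from outside, world axes, zero at the start; "ft_torque": the same for the moment, N m; "opening": opening from 0.0 (shut) to 1.0 (fully open); "finger_force": force on a finger pad.
Only numpy, scipy, OpenCV 4.12 (cv2) and the standard library are available. Lean on these libraries where they do the work, as an engineer would, in place of code of your own. Each camera call takes 0.05 s, during which the arm holds its last target. There are 200 camera calls.

## Working session

There is one attempt and no reset: what is moved stays moved. The work goes in short steps, Python scripts to look and compute and a tool call to move; the robot and the scene stay as the last step left them, time stands still between calls to the robot, and variables do not carry over. Pictures are saved under pics/ and viewed, at most 10 in all, crops included, and the job is handed in when it is done.

Besides the shell and the picture viewer there is one more tool, called by a JSON object that holds its "name" and its "arguments", one argument or row to a line. step_arm: Moves the arm, as the interface text tells. Its arguments: {"type":"object","properties":{"moves":{"type":"array"},"squeeze":{"type":"number"}},"required":["moves"]}

```bash
mkdir -p pics
cat > h.py <<'E'
from workcell import *
import numpy as np, cv2
def grab(n):
    s=read_state(); im,d=grab_frame(n); c=calibration(n)
    if n=="wrist":
        T=np.eye(4);T[:3,:3]=s["tcp_rot"];T[:3,3]=s["tool_pos"];P=T@np.array(c["hand_eye"]); K=np.array(c.get("intrinsics"))
    else: P=np.array(c["pose"]);K=np.array(c["intrinsics"])
    return im,d,K,P
def cloud(d,K,P):
    v,u=np.mgrid[:480,:640]; X=np.stack([(u-K[0,2])/K[0,0]*d,(v-K[1,2])/K[1,1]*d,d],-1)
    W=X@P[:3,:3].T+P[:3,3]; W[d==0]=np.nan; return W
def save(n,im): cv2.imwrite("pics/"+n+".png",im[...,::-1])
E
python3 - <<'E'
from h import *
for n in ["scene","side","wrist"]:
    im,d,K,P=grab(n); save(n+"0",im); np.savez("pics/"+n+"0.npz",im=im,W=cloud(d,K,P),K=K,P=P); print(n,P.round(3).tolist(),K[0,0])
s=read_state();print(s)
E
```

```text
scene [[0.578, -0.456, 0.676, -0.435], [-0.816, -0.299, 0.495, -0.605], [-0.023, -0.838, -0.545, 0.814], [0.0, 0.0, 0.0, 1.0]] 481.0194274550501
side [[-0.999, 0.013, -0.03, 0.471], [0.032, 0.635, -0.772, 1.093], [0.009, -0.773, -0.635, 0.997], [0.0, 0.0, 0.0, 1.0]] 509.9473011303735
wrist [[0.29, 0.926, 0.24, 0.09], [0.957, -0.281, -0.072, 0.547], [0.0, 0.251, -0.968, 0.384], [0.0, 0.0, 0.0, 1.0]] 427.4356028993995
{'t': 0.15, 'joint_positions': array([ 1.21039021e+00,  3.00322019e-01,  1.52140145e+00,  2.22798663e-05,
        1.32067909e+00, -6.66017527e-02]), 'dq': array([ 0.00010676, -0.00182941, -0.00068379, -0.0006811 ,  0.00060515,
        0.00010877]), 'joint_efforts': array([ 9.18011356e-04, -5.31967735e+01, -3.52818668e+01,  7.08280876e-02,
        2.35803262e-02, -7.26897360e-05]), 'tool_pos': array([0.15921669, 0.52627502, 0.21904409]), 'tcp_rot': array([[-9.57147465e-01,  2.89600822e-01, -3.05816500e-04],
       [ 2.89600974e-01,  9.57147174e-01, -7.50259758e-04],
       [ 7.54355562e-05, -8.06673982e-04, -9.99999672e-01]]), 'contact_force': array([-0.48551074,  0.55995763,  0.71265162]), 'ft_torque': array([-0.02463939, -0.02257202, -0.0107975 ]), 'finger_force': 0.0, 'opening': 1.000932314302258}
```

View pics/scene0.png

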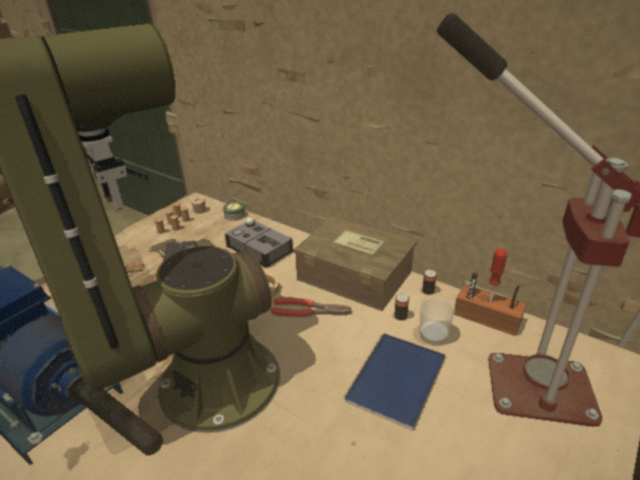

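View pics/side0.png

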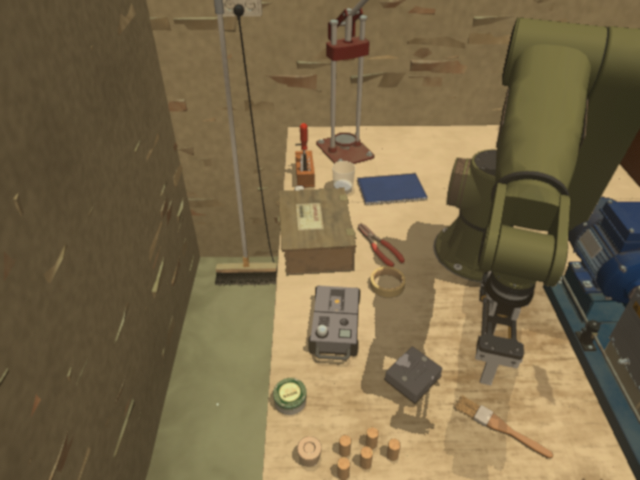

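The scene picture shows the cells at about (430,281) and (402,306), the glass at (436,320), the block at (490,308) with the screwdriver handle at (498,265), and the alarm at (258,243). The side picture shows the alarm at (336,322), with its carrying handle towards world +y, and the tin at (290,395).

Run:
```python
from h import *
S=np.load("pics/scene0.npz");D=np.load("pics/side0.npz")
W=S["W"]
def p(W,u,v,r=1): return np.nanmedian(W[v-r:v+r+1,u-r:u+r+1].reshape(-1,3),0).round(4)
for n,u,v in [("cellA",402,303),("cellAtop",403,295),("cellB",430,283),("cellBtop",430,271),("glass",436,325),("drv",498,258),("drvlow",497,272),("block",490,310),("blockL",460,290),("blockR",522,313),("boxtop",360,243)]: print(n,p(W,u,v))
V=D["W"]
for n,u,v in [("alarm c",336,312),("bay",337,297),("tin",290,393),("drv",304,132),("boxtop",318,215),("press",347,140)]: print("s",n,p(V,u,v))
# deck points
m=(abs(V[...,2]-0.048)<.006)&(V[...,1]>.15)&(V[...,1]<.6)
vv,uu=np.where(m); k=(uu>300)&(uu<370)&(vv>275)&(vv<370)
pts=V[vv[k],uu[k]][:,:2].astype(np.float32); print(len(pts),cv2.minAreaRect(pts))
# red handle
for n,Z in (("sc",S),("si",D)):
    im=Z["im"].astype(int);w=Z["W"]
    m=(im[...,0]>110)&(im[...,1]<70)&(abs(w[...,2]-.16)<.05)&(w[...,0]<.75)
    vv,uu=np.where(m)
    print(n,len(vv), w[m].mean(0).round(3),w[m].std(0).round(3), uu.mean() if len(uu) else 0, vv.mean() if len(vv) else 0)
for n,im,(x0,y0,x1,y1) in [("c1",S["im"],(370,230,550,365)),("c2",D["im"],(270,270,380,370))]:
    save(n,cv2.resize(im[y0:y1,x0:x1],None,fx=4 if n=="c1" else 6,fy=4 if n=="c1" else 6,interpolation=cv2.INTER_CUBIC))
```

```text
cellA [ 0.3812 -0.2358  0.0556]
cellAtop [ 0.4051 -0.226   0.0592]
cellB [ 0.5093 -0.2511  0.0385]
cellBtop [ 0.5316 -0.239   0.0587]
glass [ 0.3424 -0.3392  0.0694]
drv [ 0.4936 -0.4046  0.1864]
drvlow [ 0.4951 -0.4094  0.1485]
block [ 0.4782 -0.4153  0.05  ]
blockL [ 0.5649 -0.3118  0.0018]
blockR [ 0.506  -0.4807  0.0557]
boxtop [ 0.4841 -0.0533  0.103 ]
s alarm c [0.4227 0.2649 0.048 ]
s bay [0.4167 0.1926 0.0212]
s tin [0.5288 0.4785 0.0357]
s drv [ 0.5026 -0.3902  0.1791]
s boxtop [ 0.4621 -0.0442  0.1057]
s press [ 0.3483 -0.5652  0.0492]
2155 ((0.4245304465293884, 0.26692578196525574), (0.18502143025398254, 0.1162591204047203), 83.99464416503906)
sc 200 [ 0.497 -0.407  0.171] [0.004 0.005 0.029] 498.0 263.33
si 87 [ 0.503 -0.394  0.169] [0.005 0.004 0.027] 303.9310344827586 134.24137931034483
```

View pics/c1.png

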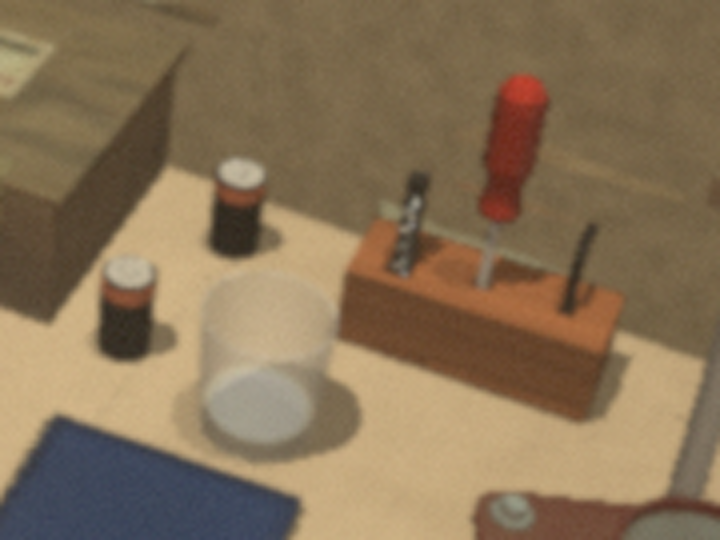

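View pics/c2.png

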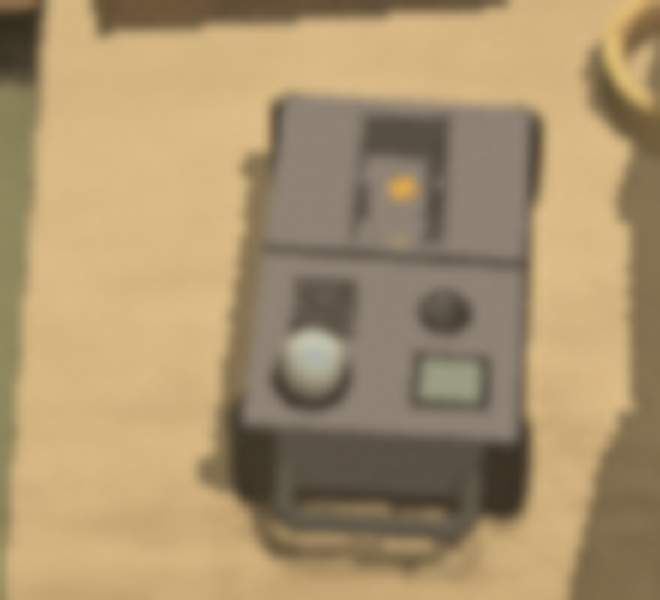

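The crops show cell tops at c1 (130,270) and (241,172), and the hole at c2 (445,312) with the bay centred near (405,180). The depth points match the given heights (deck 48, bay floor 20, cell top 60 mm). Moving over the alarm for a near look.

{"name": "step_arm", "arguments": {
  "moves": [
    [[0, 0, 0.173, 0, 0, 0, 9.4], [0, 0, 0.173, 0, 0, 0, 9.4], [0, 0, 0.173, 0, 0, 0, 9.4], [0, 0, 0.173, 0, 0, 0, 9.4], [0, 0, 0.173, 0, 0, 0, 9.4], [0, 0, 0.173, 0, 0, 0, 9.4], [0, 0, 0.173, 0, 0, 0, 9.4], [0, 0, 0.173, 0, 0, 0, 9.4], [0, 0, 0, -2.83, 2.87, -0.3, 9.4], [0, 0, 0, -2.83, 2.87, -0.3, 9.4], [0, 0, 0, -2.83, 2.87, -0.3, 9.4], [0, 0, 0, -2.83, 2.87, -0.3, 9.4], [0, 0, 0, -2.83, 2.87, -0.3, 9.4], [0, 0, 0, -2.83, 2.87, -0.3, 9.4], [0, 0, 0, -2.83, 2.87, -0.3, 9.4], [0, 0, 0, -2.83, 2.87, -0.3, 9.4], [0, 0, 0, -2.83, 2.87, -0.3, 9.4], [0, 0, 0, -2.83, 2.87, -0.3, 9.4], [0, 0, 0, 0, 0, 0, 9.4], [0, 0, 0, 0, 0, 0, 9.4]]
  ]
}}

```text
t: 2.65
tool_pos: [0.4141, 0.2146, 0.2492]
tcp_rot: [[0.107, 0.994, -0.001], [0.994, -0.107, 0.0], [-0.0, -0.001, -1.0]]
contact_force: [0.4, 0.2, -0.4]
opening: 1.002
finger_force: 0.0
```

Run:
```python
from h import *
im,d,K,P=grab("wrist"); save("w1",im); np.savez("pics/w1.npz",im=im,W=cloud(d,K,P),K=K,P=P)
s=read_state();print(s["tool_pos"],s["tcp_rot"][:,1],s["joint_positions"],P[:3,3])
```

```text
[0.41393253 0.21492717 0.24930504] [ 9.94340425e-01 -1.06240274e-01 -3.50053960e-04] [4.00273323e-01 8.81222258e-02 1.70323988e+00 1.63823104e-04
 1.35054218e+00 5.06678662e-01] [0.42208572 0.28623656 0.41397281]
```

View pics/w1.png

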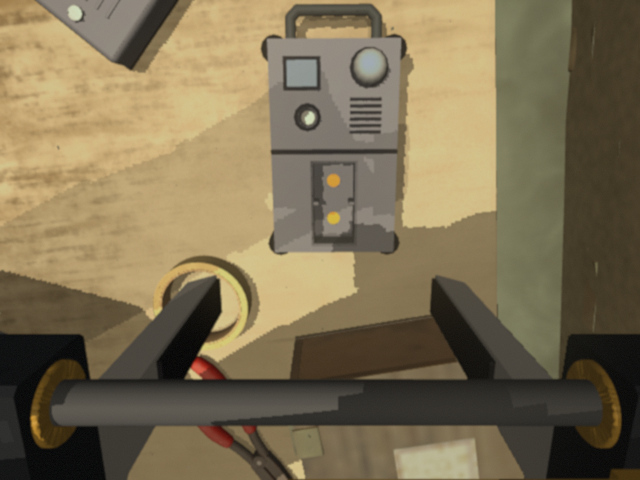

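The picture shows the alarm from above: hole rim centred at (307,117), bay mouth corners near (312,162), (354,162), (355,242), (313,242), divider line at row 151.

```bash
cat >> h.py <<'E'
def ray(u,v,z,K,P):
    d=P[:3,:3]@np.array([(u-K[0,2])/K[0,0],(v-K[1,2])/K[1,1],1.]); return P[:3,3]+d*(z-P[2,3])/d[2]
E
python3 - <<'E'
from h import *
Z=np.load("pics/w1.npz");K,P,W,im=Z["K"],Z["P"],Z["W"],Z["im"]
for n,u,v,z in [("hole",307.5,117,.0496),("tl",312,162,.048),("tr",354,162,.048),("br",355,242,.048),("bl",313,242,.048),("pad1",333.5,180.5,.02),("pad2",333.5,217.5,.02),("divL",272,151.5,.048),("divR",398,151.5,.048),("eL1",268,45,.048),("eL2",273,235,.048)]: print(n,ray(u,v,z,K,P).round(4))
m=(abs(W[...,2]-.048)<.003);m[:, :262]=0;m[:,405:]=0;m[:35]=0;m[258:]=0
print(m.sum(),np.median(W[m][:,2]),cv2.minAreaRect(W[m][:,:2].astype(np.float32)))
m=(W[...,2]<.03);m[:, :308]=0;m[:,360:]=0;m[:158]=0;m[246:]=0
print("floor",np.median(W[m],0),W[m].min(0),W[m].max(0))
save("w1c",np.hstack([cv2.resize(im[95:140,285:330],(400,400),interpolation=2),cv2.resize(im[155:250,290:385],(400,400),interpolation=2)]))
E
```

```text
hole [0.4083 0.2966 0.0496]
tl [0.4077 0.2599 0.048 ]
tr [0.443  0.2561 0.048 ]
br [0.4376 0.1863 0.048 ]
bl [0.4006 0.1903 0.048 ]
pad1 [0.4244 0.2391 0.02  ]
pad2 [0.4208 0.2045 0.02  ]
divL [0.3753 0.2722 0.048 ]
divR [0.4806 0.2608 0.048 ]
eL1 [0.3836 0.3545 0.048 ]
eL2 [0.3662 0.2004 0.048 ]
22565 0.0475610466719375 ((0.4269203543663025, 0.26662784814834595), (0.18133056163787842, 0.11534508317708969), 83.95465850830078)
floor [0.42226168 0.22165535 0.01956461] [0.40068647 0.18453916 0.01632282] [0.44348195 0.25751044 0.02999016]
```

View pics/w1c.png

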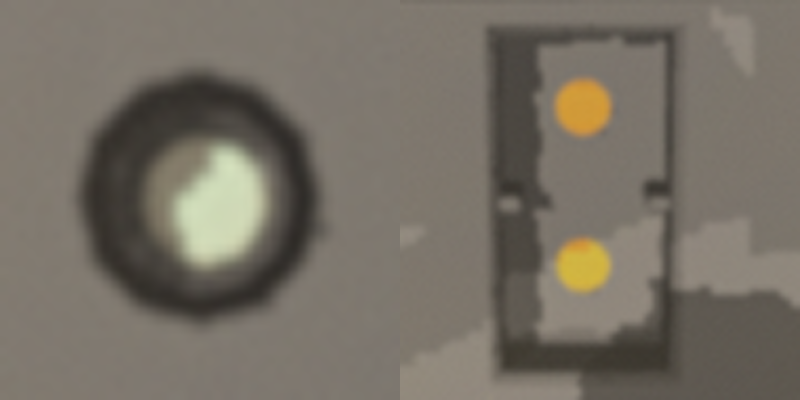

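Bay centre ≈ (0.4224, 0.2222), hole ≈ (0.4082, 0.2969); the offset matches the given (-22, 73) mm with the alarm turned -6.05°. Next the cells, from above.

{"name": "step_arm", "arguments": {
  "moves": [
    [[0, 0, 0, -4.43, 0.93, 0, 7], [0, 0, 0, -4.43, 0.93, 0, 7], [0, 0, 0, -4.43, 0.93, 0, 7], [0, 0, 0, -4.43, 0.93, 0, 7], [0, 0, 0, -4.43, 0.93, 0, 7], [0, 0, 0, -4.43, 0.93, 0, 7], [0, 0, 0, -4.43, 0.93, 0, 7], [0, 0, 0, -4.43, 0.93, 0, 7], [0, 0, 0, -4.43, 0.93, 0, 7], [0, 0, 0, -4.43, 0.93, 0, 7], [0, 0, 0, 0, 0, 0, 7], [0, 0, 0, 0, 0, 0, 7]]
  ]
}}

```text
t: 4.2
tool_pos: [0.4597, -0.2349, 0.2493]
tcp_rot: [[0.106, 0.994, -0.0], [0.994, -0.106, 0.0], [0.0, -0.0, -1.0]]
contact_force: [0.2, 0.8, 0.9]
opening: 0.744
finger_force: 0.0
```

Run:
```python
from h import *
im,d,K,P=grab("wrist"); W=cloud(d,K,P); save("w2",im); np.savez("pics/w2.npz",im=im,W=W,K=K,P=P)
s=read_state();print(s["tool_pos"],s["tcp_rot"][:,1],s["joint_positions"])
m=(abs(W[...,2]-.0595)<.004).astype(np.uint8)
n,l,st,c=cv2.connectedComponentsWithStats(m)
for i in range(1,n):
    if st[i,4]>150: print(st[i],c[i],np.median(W[l==i],0).round(4), cv2.minEnclosingCircle(W[l==i][:,:2].astype(np.float32)))
```

```text
[ 0.4597567  -0.23472187  0.24947088] [ 9.94427004e-01 -1.05427365e-01 -6.59796446e-05] [-5.43071355e-01  2.01745422e-01  1.57300581e+00  1.43675470e-04
  1.36698006e+00 -4.37476788e-01]
[ 230  195   40   39 1188] [249.65740741 214.43350168] [ 0.3966 -0.2266  0.0593] ((0.39597997069358826, -0.22721357643604279), 0.016792042180895805)
[ 381  196   39   39 1187] [400.07076664 215.12384162] [ 0.5228 -0.2406  0.0593] ((0.5230560302734375, -0.24163833260536194), 0.01699005253612995)
[231 330  53  30 238] [255.09663866 351.55042017] [ 0.3805 -0.3557  0.0594] ((0.38541531562805176, -0.3447536826133728), 0.02672341652214527)
```

View pics/w2.png

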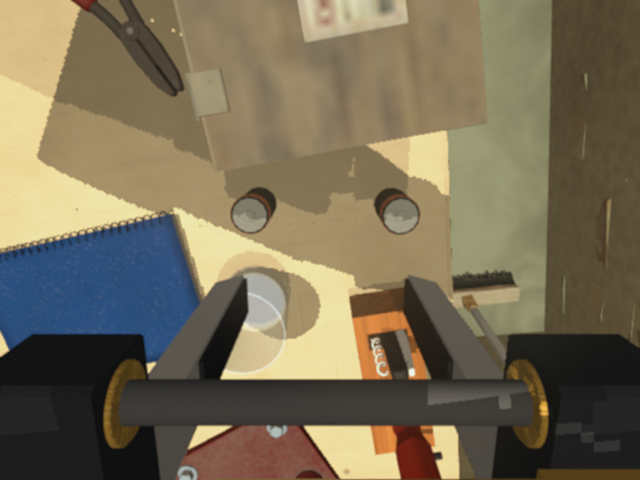

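Cell tops are at pixels (250,214) and (400,215): A = (0.3963, -0.2269), B = (0.5229, -0.2412), 0.059 m high as expected. The glass rim is near (245,330), clear of both. Grasping B.

{"name": "step_arm", "arguments": {
  "moves": [
    [[0, 0, 0, 0, 3.18, 0, 7], [0, 0, 0, 0, 3.17, 0, 7], [0, 0, 0, 0, 0, 4, 7], [0, 0, 0, 0, 0, 4, 7], [0, 0, 0, 0, 0, 4, 7], [0, 0, 0, 0, 0, 4, 7], [0, 0, 0, 0, 0, 2.5, 7], [0, 0, 0, 0, 0, 1.65, 7], [0, 0, 0, 0, 0, 0, 7], [0, 0, 0, 0, 0, 0, 3], [0, 0, 0, 0, 0, 0, 3], [0, 0, 0, 0, 0, 0, 3], [0, 0, 0, 0, 0, 0, 3], [0, 0, 0, 0, 0, 0, 3], [0, 0, 0, 0, 0, 0, 3]]
  ],
  "squeeze": 20
}}

```text
t: 6.12
tool_pos: [0.5228, -0.2429, 0.0482]
tcp_rot: [[0.107, 0.994, 0.0], [0.994, -0.107, -0.0], [-0.0, 0.0, -1.0]]
contact_force: [-0.8, -0.8, 3.5]
opening: 0.346
finger_force: 20.0
```

{"name": "step_arm", "arguments": {
  "moves": [
    [[0, 0, 0, 0, 0, -2, 3], [0, 0, 0, 0, 0, -4, 3], [0, 0, 0, 0, 0, -4, 3], [0, 0, 0, 0, 0, -4.2, 3], [0, 0, 0, 3.9, -1.246, 0, 3], [0, 0, 0, 3.9, -1.246, 0, 3], [0, 0, 0, 3.9, -1.246, 0, 3], [0, 0, 0, 3.9, -1.246, 0, 3], [0, 0, 0, 3.9, -1.246, 0, 3], [0, 0, 0, 3.9, -1.246, 0, 3], [0, 0, 0, 3.9, -1.246, 0, 3], [0, 0, 0, 3.9, -1.246, 0, 3], [0, 0, 0, 3.9, -1.246, 0, 3], [0, 0, 0, 3.9, -1.246, 0, 3], [0, 0, 0, 3.9, -1.246, 0, 3], [0, 0, 0, 3.9, -1.246, 0, 3], [0, 0, 0, 0, 0, 3, 3], [0, 0, 0, 0, 0, 0, 3], [0, 0, 0, 0, 0, 0, 3]]
  ]
}}

```text
t: 8.5
tool_pos: [0.4244, 0.2383, 0.1608]
tcp_rot: [[0.107, 0.994, 0.001], [0.994, -0.107, 0.0], [0.0, 0.0, -1.0]]
contact_force: [0.3, -0.2, -1.2]
opening: 0.348
finger_force: 20.0
```

```bash
cat > held.py <<'E'
from h import *
im,d,K,P=grab("wrist"); W=cloud(d,K,P)
s=read_state();p=s["tool_pos"];R=s["tcp_rot"];print(p,R[:,1],s["finger_force"],s["contact_force"])
# held cell top: near the TCP, about 11-13 mm above it
Q=(W-p)@R
m=(abs(W[...,2]-(p[2]+.0115))<.004)&(abs(Q[...,0])<.03)&(abs(Q[...,1])<.0155)
print(m.sum()); q=Q[m]
if len(q): print("held top in tool",np.median(q,0).round(4),q.min(0).round(4),q.max(0).round(4))
np.savez("pics/held.npz",im=im,W=W,K=K,P=P)
E
python3 held.py
```

```text
[0.42452274 0.23830142 0.16096451] [ 0.99420627 -0.10748428  0.00101126] 19.99952584505081 [ 0.85614941  0.02889737 -0.78170614]
5143
held top in tool [ 0.003 -0.    -0.011] [-0.015  -0.0155 -0.0141] [ 0.0181  0.0155 -0.0075]
```

{"name": "step_arm", "arguments": {
  "moves": [
    [[0, 0, 0, 0, 0, 3, 3], [0, 0, 0, 0, 0, 2.5, 3], [0, 0, 0, 0, 0, 0.8, 3], [0, 0, 0, 0, 0, 0.5, 3], [0, 0, 0, 0, 0, 0, 3]]
  ]
}}

```text
t: 9.18
tool_pos: [0.4243, 0.2386, 0.0926]
tcp_rot: [[0.107, 0.994, 0.001], [0.994, -0.107, 0.0], [0.0, 0.001, -1.0]]
contact_force: [-0.5, 0.0, -1.1]
opening: 0.345
finger_force: 20.0
```

No contact at 3.5 mm below the deck: it has entered. Continuing down.

{"name": "step_arm", "arguments": {
  "moves": [
    [[0, 0, 0, 0, 0, 0.8, 3], [0, 0, 0, 0, 0, 0.8, 3], [0, 0, 0, 0, 0, 0.5, 3], [0, 0, 0, 0, 0, 0.3, 3], [0, 0, 0, 0, 0, 0, 3]]
  ]
}}

```text
t: 9.8
tool_pos: [0.4241, 0.2386, 0.068]
tcp_rot: [[0.107, 0.994, 0.0], [0.994, -0.107, 0.0], [0.0, 0.0, -1.0]]
contact_force: [-0.6, 0.6, 1.1]
opening: 0.345
finger_force: 20.0
```

{"name": "step_arm", "arguments": {
  "moves": [
    [[0, 0, 0, 0, 0, 0, 5.5], [0, 0, 0, 0, 0, 0, 5.5], [0, 0, 0, 0, 0, 0, 5.5], [0, 0, 0, 0, 0, -4, 5.5], [0, 0, 0, 0, 0, -4, 5.5], [0, 0, 0, 0, 0, -4, 6], [0, 0, 0, -3.88, 0.185, 0, 7], [0, 0, 0, -3.88, 0.185, 0, 7], [0, 0, 0, -3.88, 0.185, 0, 7], [0, 0, 0, -3.88, 0.185, 0, 7], [0, 0, 0, -3.88, 0.185, 0, 7], [0, 0, 0, -3.88, 0.185, 0, 7], [0, 0, 0, -3.88, 0.185, 0, 7], [0, 0, 0, -3.88, 0.185, 0, 7], [0, 0, 0, -3.88, 0.185, 0, 7], [0, 0, 0, -3.88, 0.185, 0, 7], [0, 0, 0, -3.88, 0.185, 0, 7], [0, 0, 0, -3.88, 0.185, 0, 7], [0, 0, 0, 0, 0, 0, 7]]
  ]
}}

```text
t: 12.18
tool_pos: [0.396, -0.2285, 0.1878]
tcp_rot: [[0.11, 0.994, -0.0], [0.994, -0.11, 0.0], [-0.0, -0.0, -1.0]]
contact_force: [-0.3, -0.3, 0.5]
opening: 0.745
finger_force: 0.0
```

Run:
```python
from h import *
im,d,K,P=grab("wrist"); W=cloud(d,K,P)
s=read_state();p=s["tool_pos"];R=s["tcp_rot"];print(p,R[:,1])
m=(abs(W[...,2]-.0595)<.004).astype(np.uint8)
n,l,st,c=cv2.connectedComponentsWithStats(m)
for i in range(1,n):
    if st[i,4]>150: C=cv2.minEnclosingCircle(W[l==i][:,:2].astype(np.float32));print(c[i],C,(R.T@(np.r_[C[0],.06]-p)).round(4))
```

```text
[ 0.39609138 -0.22729621  0.18773445] [ 9.94081173e-01 -1.08639118e-01 -4.03545648e-04]
[324.64723379 230.75193337] ((0.3956441581249237, -0.2271287739276886), 0.016944047063589096) [ 1.000e-04 -4.000e-04  1.277e-01]
[317.39440994 316.99689441] ((0.3807664215564728, -0.30777907371520996), 0.033688828349113464) [-0.0817 -0.0064  0.1277]
```

{"name": "step_arm", "arguments": {
  "moves": [
    [[0, 0, 0, 0, 0, 4, 7], [0, 0, 0, 0, 0, 4, 7], [0, 0, 0, 0, 0, 3, 7], [0, 0, 0, 0, 0, 2, 7], [0, 0, 0, 0, 0, 1, 7], [0, 0, 0, 0, 0, 0, 7], [0, 0, 0, 0, 0, 0, 3], [0, 0, 0, 0, 0, 0, 3], [0, 0, 0, 0, 0, 0, 3], [0, 0, 0, 0, 0, 0, 3], [0, 0, 0, 0, 0, 0, 3]]
  ],
  "squeeze": 20
}}

```text
t: 13.6
tool_pos: [0.3964, -0.2269, 0.0481]
tcp_rot: [[0.107, 0.994, 0.0], [0.994, -0.107, -0.0], [-0.0, 0.0, -1.0]]
contact_force: [-0.2, 0.3, 2.2]
opening: 0.346
finger_force: 20.0
```

{"name": "step_arm", "arguments": {
  "moves": [
    [[0, 0, 0, 0, 0, -2, 3], [0, 0, 0, 0, 0, -4, 3], [0, 0, 0, 0, 0, -4, 3], [0, 0, 0, 0, 0, -4.2, 3], [0, 0, 0, 3.923, -0.202, 0, 3], [0, 0, 0, 3.923, -0.202, 0, 3], [0, 0, 0, 3.923, -0.202, 0, 3], [0, 0, 0, 3.923, -0.202, 0, 3], [0, 0, 0, 3.923, -0.202, 0, 3], [0, 0, 0, 3.923, -0.202, 0, 3], [0, 0, 0, 3.923, -0.202, 0, 3], [0, 0, 0, 3.923, -0.202, 0, 3], [0, 0, 0, 3.923, -0.202, 0, 3], [0, 0, 0, 3.923, -0.202, 0, 3], [0, 0, 0, 3.923, -0.202, 0, 3], [0, 0, 0, 0, 0, 3, 3], [0, 0, 0, 0, 0, 0, 3], [0, 0, 0, 0, 0, 0, 3]]
  ]
}}

```text
t: 15.85
tool_pos: [0.4207, 0.2044, 0.1608]
tcp_rot: [[0.107, 0.994, 0.001], [0.994, -0.107, 0.0], [0.0, 0.001, -1.0]]
contact_force: [-0.7, -1.0, -0.8]
opening: 0.344
finger_force: 20.0
```

```bash
python3 held.py
python3 - <<'E'
import numpy as np,cv2
Z=np.load("pics/held.npz");W=Z["W"]
m=(abs(W[...,2]-.08)<.004)&(abs(W[...,1]-.24)<.05)&(abs(W[...,0]-.424)<.03)
if m.sum(): print(m.sum(),W[m].min(0),W[m].max(0),np.median(W[m],0))
E
```

```text
[0.42080997 0.20444193 0.16100663] [ 0.99420983 -0.10745021  0.00112301] 19.97369349002838 [-0.01273524  0.67009572 -0.70222117]
5138
held top in tool [ 0.0011  0.0003 -0.0111] [-0.0174 -0.0155 -0.0145] [ 0.0164  0.0155 -0.0075]
2529 [0.40792018 0.22338799 0.07603223] [0.44091705 0.25643671 0.08237314] [0.42450886 0.24046204 0.07938355]
```

Cell one is in the bay at (0.4244, 0.2399), with its top at 79.4 mm, so it is fully down. Lowering the second.

{"name": "step_arm", "arguments": {
  "moves": [
    [[0, 0, 0, 0, 0, 3, 3], [0, 0, 0, 0, 0, 2.5, 3], [0, 0, 0, 0, 0, 0.8, 3], [0, 0, 0, 0, 0, 0.5, 3], [0, 0, 0, 0, 0, 0, 3]]
  ]
}}

```text
t: 16.52
tool_pos: [0.4207, 0.2047, 0.0926]
tcp_rot: [[0.107, 0.994, 0.001], [0.994, -0.107, 0.0], [0.0, 0.001, -1.0]]
contact_force: [0.2, -0.3, -1.4]
opening: 0.348
finger_force: 20.0
```

{"name": "step_arm", "arguments": {
  "moves": [
    [[0, 0, 0, 0, 0, 0.8, 3], [0, 0, 0, 0, 0, 0.8, 3], [0, 0, 0, 0, 0, 0.5, 3], [0, 0, 0, 0, 0, 0.3, 3], [0, 0, 0, 0, 0, 0, 3], [0, 0, 0, 0, 0, 0, 5.5], [0, 0, 0, 0, 0, 0, 5.5], [0, 0, 0, 0, 0, 0, 5.5], [0, 0, 0, 0, 0, -4, 5.5], [0, 0, 0, 0, 0, -4, 5.5], [0, 0, 0, 0, 0, -4, 5.5], [0, 0, 0, 0, 0, -4, 5.5], [0, 0, 0, 0, 0, 0, 5.5]]
  ]
}}

```text
t: 18.15
tool_pos: [0.4213, 0.205, 0.2306]
tcp_rot: [[0.107, 0.994, 0.005], [0.994, -0.107, 0.002], [0.002, 0.005, -1.0]]
contact_force: [0.3, 0.5, -1.4]
opening: 0.589
finger_force: 0.0
```

Run:
```python
from h import *
im,d,K,P=grab("wrist"); W=cloud(d,K,P); save("w3",im)
s=read_state();print(s["tool_pos"],s["tcp_rot"][:,1],s["joint_positions"])
m=(abs(W[...,2]-.0795)<.004)&(abs(W[...,0]-.42)<.05)&(abs(W[...,1]-.22)<.06)
n,l,st,c=cv2.connectedComponentsWithStats(m.astype(np.uint8))
for i in range(1,n):
    if st[i,4]>150: print(c[i],cv2.minEnclosingCircle(W[l==i][:,:2].astype(np.float32)),np.median(W[l==i],0))
u,v=W[...,0],W[...,1]
for px in [(300,90)]: pass
# screwdriver axis estimate from first views (surface points, camera-facing)
for n in("scene","side"):
    Z=np.load(f"pics/{n}0.npz");i2=Z["im"].astype(int);w=Z["W"];c=Z["P"][:3,3]
    m=(i2[...,0]>110)&(i2[...,1]<70)&(abs(w[...,2]-.16)<.05)&(w[...,0]<.75)
    for lo,hi in((.12,.15),(.15,.18),(.18,.21)):
        k=m&(w[...,2]>lo)&(w[...,2]<hi)
        if k.sum()>5:
            q=np.median(w[k],0);h=q[:2]-c[:2];print(n,lo,k.sum(),q, "axis~",q[:2]+.011*h/np.linalg.norm(h))
```

```text
[0.42061031 0.20472449 0.2285823 ] [ 0.99427982 -0.10679225  0.00174888] [ 3.74659895e-01  1.06503030e-01  1.73191340e+00 -6.83181154e-06
  1.30120628e+00  4.81657363e-01]
[323.26015228 179.78489848] ((0.42432841658592224, 0.23992355167865753), 0.016763461753726006) [0.42442592 0.24043335 0.07937889]
[323.08224812 227.03838245] ((0.4207078218460083, 0.2041042298078537), 0.01698906347155571) [0.42045821 0.20489168 0.07928747]
scene 0.12 11 [ 0.49743021 -0.40722274  0.12288152] axis~ [ 0.50819017 -0.40493727]
scene 0.15 62 [ 0.49380467 -0.40761641  0.16664317] axis~ [ 0.50456373 -0.40532677]
scene 0.18 99 [ 0.49704716 -0.40743683  0.19507164] axis~ [ 0.50780743 -0.40515283]
side 0.12 7 [ 0.50072076 -0.39505667  0.12430891] axis~ [ 0.50093695 -0.40605455]
side 0.15 33 [ 0.50002609 -0.39254872  0.16567924] axis~ [ 0.50023751 -0.40354669]
side 0.18 38 [ 0.50261771 -0.39293154  0.19345591] axis~ [ 0.50284825 -0.40392912]
```

Both cells stand at the right height and place. Now over the screwdriver.

{"name": "step_arm", "arguments": {
  "moves": [
    [[0, 0, 0, -3.98, 0.98, -0.4, 6], [0, 0, 0, -3.98, 0.98, -0.4, 6], [0, 0, 0, -3.98, 0.98, -0.4, 6], [0, 0, 0, -3.98, 0.98, -0.4, 6], [0, 0, 0, -3.98, 0.98, -0.4, 6], [0, 0, 0, -3.98, 0.98, -0.4, 6], [0, 0, 0, -3.98, 0.98, -0.4, 6], [0, 0, 0, -3.98, 0.98, -0.4, 6], [0, 0, 0, -3.98, 0.98, -0.4, 6], [0, 0, 0, -3.98, 0.98, -0.4, 6], [0, 0, 0, -3.98, 0.98, -0.4, 6], [0, 0, 0, -3.98, 0.98, -0.4, 6], [0, 0, 0, -3.98, 0.98, -0.4, 6], [0, 0, 0, -3.98, 0.98, -0.4, 6], [0, 0, 0, -3.98, 0.98, -0.4, 6], [0, 0, 0, 0, 0, 0, 6], [0, 0, 0, 0, 0, 0, 6]]
  ]
}}

```text
t: 20.32
tool_pos: [0.5027, -0.404, 0.2865]
tcp_rot: [[0.107, 0.994, -0.001], [0.994, -0.107, 0.002], [0.001, -0.002, -1.0]]
contact_force: [0.2, 0.7, -0.1]
opening: 0.64
finger_force: 0.0
```

```bash
cat > drv.py <<'E'
from h import *
im,d,K,P=grab("wrist"); W=cloud(d,K,P); np.savez("pics/drv.npz",im=im,W=W,K=K,P=P)
import sys; save(sys.argv[1],im)
s=read_state();p=s["tool_pos"];R=s["tcp_rot"];print(p,R[:,1],s["joint_positions"].round(2))
i2=im.astype(int)
m=(i2[...,0]>1.8*i2[...,1])&(i2[...,0]>50)&(np.hypot(W[...,0]-p[0],W[...,1]-p[1])<.05)&(W[...,2]>.1)
print(m.sum())
for lo,hi in((.12,.14),(.14,.16),(.16,.18),(.18,.195),(.195,.21)):
    k=m&(W[...,2]>lo)&(W[...,2]<hi)
    if k.sum()>20: q=W[k]; print(lo,k.sum(),np.median(q,0).round(4),np.percentile(q,2,axis=0).round(4),np.percentile(q,98,axis=0).round(4))
E
python3 drv.py w4
```

```text
[ 0.50276772 -0.40377519  0.287097  ] [ 0.99434357 -0.10620633 -0.00104257] [-0.73  0.49  1.11  0.    1.55 -0.63]
1918
0.14 124 [ 0.5092 -0.3922  0.1531] [ 0.4987 -0.3961  0.1448] [ 0.5198 -0.3902  0.1598]
0.16 184 [ 0.51   -0.3921  0.1704] [ 0.4994 -0.3966  0.1612] [ 0.5202 -0.3901  0.1797]
0.18 343 [ 0.5102 -0.3937  0.1912] [ 0.4962 -0.412   0.1808] [ 0.5207 -0.3904  0.195 ]
0.195 1145 [ 0.5083 -0.4034  0.199 ] [ 0.4973 -0.4149  0.1952] [ 0.5192 -0.3932  0.2006]
```

View pics/w4.png

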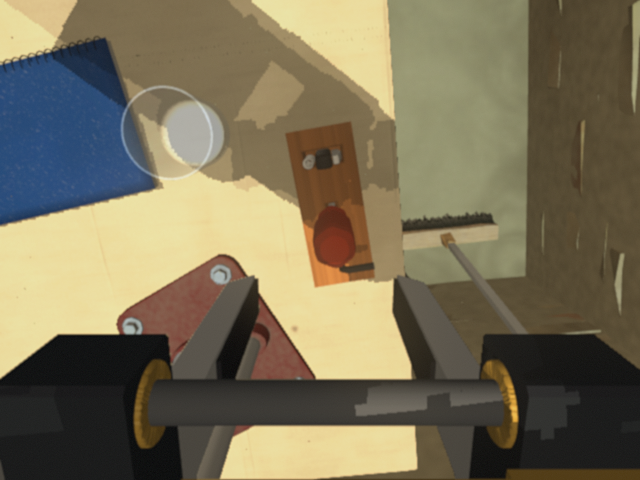

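The picture shows the handle top at (335,240) between the fingers, with the hex key and corkscrew along the block's length and a press column at (240,390). A quick clearance check on the press.

Run:
```python
from h import *
for n in("scene","side"):
    W=np.load(f"pics/{n}0.npz")["W"].reshape(-1,3)
    q=(W-[.509,-.404,0])
    a=q[:,0]*.9944-q[:,1]*.106; b=q[:,0]*.106+q[:,1]*.9944
    k=(W[:,2]>.205)&(abs(a)<.12)&(abs(b)<.09)&(W[:,2]<.6)
    k2=k&(abs(a)<.1)&(abs(b)<.05)
    print(n,k.sum(),k2.sum(), W[k].min(0) if k.any() else "",W[k].max(0) if k.any() else "")
    k3=(W[:,2]>.2)&(W[:,2]<.6)&(W[:,0]>.2)&(W[:,0]<.6)&(W[:,1]<-.42)&(W[:,1]>-.8)
    print("press",k3.sum(),np.percentile(W[k3],[2,50,98],axis=0).round(3).tolist())
```

```text
scene 0 0  
press 8539 [[0.289, -0.622, 0.219], [0.324, -0.574, 0.411], [0.404, -0.459, 0.588]]
side 1 1 [ 0.49564043 -0.39598801  0.20510218] [ 0.49564043 -0.39598801  0.20510218]
press 2162 [[0.295, -0.613, 0.216], [0.356, -0.552, 0.41], [0.421, -0.499, 0.544]]
```

{"name": "step_arm", "arguments": {
  "moves": [
    [[0, 0, 0, 0.05, 0.62, 0, 6], [0, 0, 0, 0, 0, 3, 6], [0, 0, 0, 0, 0, 3, 6], [0, 0, 0, 0, 0, 3, 6], [0, 0, 0, 0, 0, 2.5, 6], [0, 0, 0, 0, 0, 1.2, 6], [0, 0, 0, 0, 0, 0, 6], [0, 0, 0, 0, 0, 0, 2], [0, 0, 0, 0, 0, 0, 2], [0, 0, 0, 0, 0, 0, 2], [0, 0, 0, 0, 0, 0, 2], [0, 0, 0, 0, 0, 0, 2], [0, 0, 0, 0, 0, 0, 2]]
  ],
  "squeeze": 40
}}

```text
t: 22.0
tool_pos: [0.5091, -0.4049, 0.1613]
tcp_rot: [[0.107, 0.994, 0.001], [0.994, -0.107, -0.0], [-0.0, 0.001, -1.0]]
contact_force: [1.1, -0.1, 2.0]
opening: 0.297
finger_force: 40.0
```

{"name": "step_arm", "arguments": {
  "moves": [
    [[0, 0, 0, 0, 0, -1, 2], [0, 0, 0, 0, 0, -2, 2], [0, 0, 0, 0, 0, -2.4, 2], [0, 0, 0, 0, 0, -4, 2], [0, 0, 0, 0, 0, -4, 2], [0, 0, 0, 0, 0, 0, 2]]
  ]
}}

```text
t: 22.75
tool_pos: [0.5094, -0.4052, 0.2988]
tcp_rot: [[0.107, 0.994, 0.004], [0.994, -0.107, -0.004], [-0.003, 0.005, -1.0]]
contact_force: [-0.2, 0.5, -1.6]
opening: 0.293
finger_force: 40.0
```

{"name": "step_arm", "arguments": {
  "moves": [
    [[0, 0, 0, 4.04, -1.032, 0, 2], [0, 0, 0, 4.04, -1.032, 0, 2], [0, 0, 0, 4.04, -1.032, 0, 2], [0, 0, 0, 4.04, -1.032, 0, 2], [0, 0, 0, 4.04, -1.032, 0, 2], [0, 0, 0, 4.04, -1.032, 0, 2], [0, 0, 0, 4.04, -1.032, 0, 2], [0, 0, 0, 4.04, -1.032, 0, 2], [0, 0, 0, 4.04, -1.032, 0, 2], [0, 0, 0, 4.04, -1.032, 0, 2], [0, 0, 0, 4.04, -1.032, 0, 2], [0, 0, 0, 4.04, -1.032, 0, 2], [0, 0, 0, 4.04, -1.032, 0, 2], [0, 0, 0, 4.04, -1.032, 0, 2], [0, 0, 0, 4.04, -1.032, 0, 2], [0, 0, 0, 4.04, -1.032, 0, 2], [0, 0, 0, 4.04, -1.032, 0, 2], [0, 0, 0, 0, 0, 0, 2], [0, 0, 0, 0, 0, 0, 2]]
  ]
}}

```text
t: 25.12
tool_pos: [0.4077, 0.2963, 0.2943]
tcp_rot: [[0.107, 0.994, -0.001], [0.994, -0.107, -0.001], [-0.001, -0.001, -1.0]]
contact_force: [-0.6, 0.1, -1.5]
opening: 0.291
finger_force: 40.0
```

Run:
```python
from h import *
s=read_state();print(s["tool_pos"],s["tcp_rot"].round(4).tolist(),s["contact_force"],s["opening"],s["joint_positions"].round(2))
a,d,K,P=grab("side"); np.savez("pics/s5.npz",im=a,W=cloud(d,K,P),K=K,P=P)
p=s["tool_pos"]
def proj(X): 
    q=np.linalg.inv(P)@np.r_[X,1]; return (K@q[:3]/q[2])[:2]
print("expected tip px",proj(p-[0,0,.1505]))
b,d,K,P=grab("wrist"); np.savez("pics/w5.npz",im=b,W=cloud(d,K,P),K=K,P=P)
print("expected tip px wrist",proj(p-[0,0,.1505]),"hole",proj([.4082,.2969,.0496]))
save("m5",np.hstack([cv2.resize(a[190:370,270:400],(433,600),interpolation=2),cv2.resize(b[0:480,200:480],(350,600),interpolation=2)]))
```

```text
[0.40771421 0.29632957 0.29432502] [[0.1066, 0.9943, -0.001], [0.9943, -0.1066, -0.0008], [-0.0009, -0.0009, -1.0]] [-0.57932717  0.1411307  -1.54272448] 0.2911717575651536 [ 0.56  0.15  1.53 -0.    1.46  0.66]
expected tip px [343.79555391 294.06486054]
expected tip px wrist [324.8888248  226.01123722] hole [325.47039833 203.78626658]
```

View pics/m5.png

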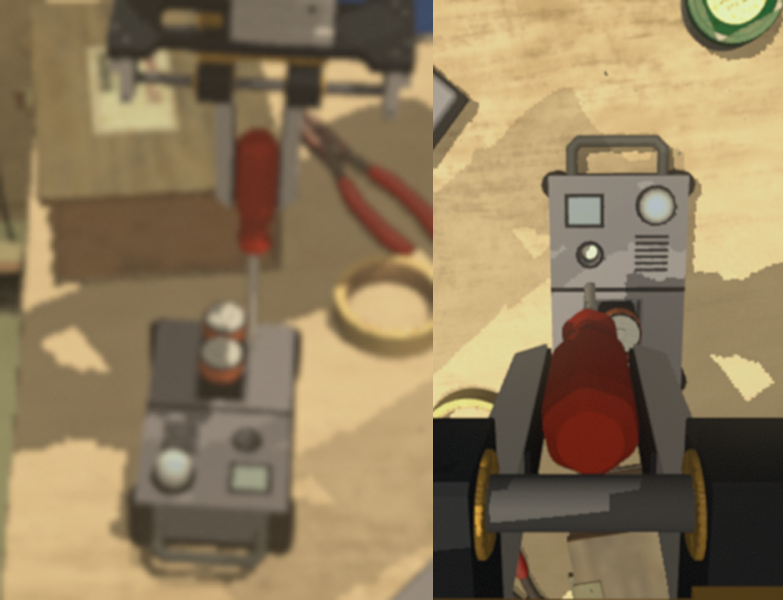

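The tip is at (590,285) in the right half (wrist pixel about (325.6,227)) against (324.9,226) expected; the hole is at (325.6,202.5), also as expected. Blade axis measured from depth:

Run:
```python
from h import *
Z=np.load("pics/w5.npz");W=Z["W"];im=Z["im"]
p=np.array([.40771,.29633,.29433])
r=np.hypot(W[...,0]-p[0],W[...,1]-p[1])
for zlo,zhi in((.13,.14),(.14,.148),(.148,.155),(.155,.165),(.165,.18),(.18,.2)):
    k=(r<.03)&(W[...,2]>zlo)&(W[...,2]<zhi)
    if k.sum()>3: q=W[k];vv,uu=np.where(k);print(zlo,k.sum(),np.median(q,0).round(4),q.min(0).round(4),q.max(0).round(4),"uv",uu.min(),uu.max(),vv.min(),vv.max())
g=cv2.cvtColor(im,cv2.COLOR_RGB2GRAY)
print(g[218:250:2,316:336])
```

```text
0.148 6 [0.4088 0.2976 0.1526] [0.4049 0.2969 0.1493] [0.4108 0.2987 0.1542] uv 321 329 226 228
0.155 22 [0.4085 0.2987 0.1602] [0.4051 0.2972 0.1551] [0.4109 0.2995 0.1649] uv 321 329 226 231
0.165 47 [0.4082 0.2988 0.1718] [0.4052 0.2971 0.1652] [0.4108 0.2997 0.1798] uv 321 329 229 236
0.18 69 [0.4082 0.2989 0.1909] [0.4053 0.2965 0.1802] [0.4111 0.2994 0.2   ] uv 321 330 234 245
[[139 141 142 150 155 153 155 153 154 154 155 154 153 154 154 154 153 153
  152 153]
 [152 155 155 154 153 155 154 155 153 153 153 154 153 154 154 153 153 153
  153 152]
 [154 155 154 154 153 153 154 154 152 153 153 153 152 153 153 154 153 152
  154 152]
 [153 154 152 154 153 154 153 153 152 152 151 150 152 153 154 153 153 152
  153 151]
 [155 153 154 154 154 149 138 127 119 112 107 107 113 129 148 154 152 153
  153 152]
 [153 152 152 152 144 127 116 114 111 107  99  91  92 110 140 152 151 151
  150 150]
 [ 91  91  89  90  96 109 117 120 115 109 100  94  90  87  89  89  89  88
   89  88]
 [ 66  65  65  66  76  99 117 120 116 108 102  94  90  82  70  64  63  62
   63  62]
 [143 144 143 141 133 118 119 120 115 108 102  94  92 106 132 140 142 141
  142 141]
 [154 153 155 152 138 117 117 120 114 107 101  95  91 107 134 151 154 154
  153 153]
 [153 153 154 147 131 116 117 120 115 109 102  95  93 102 125 140 144 143
  144 143]
 [153 154 155 147 131 113 111 111 110 107 102  96  91  90  96 101 104 102
  100  97]
 [153 153 154 148 129 102  95 101 109 108 102  95  92  89  86  82  77  68
   52  43]
 [154 153 153 147 126 101  98 112 112 105  98  96  93  90  88  77  64  46
   41  39]
 [151 152 150 137 111  90  87  92  91  88  87  88  89  90  88  74  54  41
   38  40]
 [142 132 115  96  80  70  69  70  67  68  67  69  71  73  74  65  50  42
   41  40]]
```

Tip axis ≈ (0.4081, 0.2966), z 0.149, which is within 0.5 mm of the hole. Descending.

{"name": "step_arm", "arguments": {
  "moves": [
    [[0, 0, 0, 0, 0, 3, 2], [0, 0, 0, 0, 0, 3, 2], [0, 0, 0, 0, 0, 2.5, 2], [0, 0, 0, 0, 0, 1, 2], [0, 0, 0, 0, 0, 0.8, 2], [0, 0, 0, 0, 0, 0.5, 2], [0, 0, 0, 0, 0, 0, 2]]
  ],
  "squeeze": 55
}}

```text
t: 26.1
tool_pos: [0.408, 0.2968, 0.1872]
tcp_rot: [[0.107, 0.994, 0.0], [0.994, -0.107, 0.0], [0.0, 0.0, -1.0]]
contact_force: [0.1, -0.3, -0.4]
opening: 0.291
finger_force: 55.0
```

{"name": "step_arm", "arguments": {
  "moves": [
    [[0, 0, 0, 0, 0, 0.5, 2], [0, 0, 0, 0, 0, 0.4, 2], [0, 0, 0, 0, 0, 0.25, 2], [0, 0, 0, 0, 0, 0.2, 2], [0, 0, 0, 0, 0, 0, 2], [0, 0, 0, 0, 0, 0, 2]]
  ]
}}

```text
t: 26.85
tool_pos: [0.4093, 0.2986, 0.1789]
tcp_rot: [[0.107, 0.994, 0.006], [0.994, -0.107, 0.006], [0.007, 0.006, -1.0]]
contact_force: [-9.8, -0.6, 49.1]
opening: 0.291
finger_force: 55.2
```

At the stop, but pressing harder than needed; easing off.

{"name": "step_arm", "arguments": {
  "moves": [
    [[0, 0, 0, 0, 0, -0.15, 2], [0, 0, 0, 0, 0, -0.15, 2], [0, 0, 0, 0, 0, 0, 2], [0, 0, 0, 0, 0, 0, 2]]
  ]
}}

```text
t: 27.35
tool_pos: [0.4088, 0.2981, 0.1797]
tcp_rot: [[0.107, 0.994, 0.004], [0.994, -0.107, 0.004], [0.005, 0.004, -1.0]]
contact_force: [-4.9, 0.9, 28.8]
opening: 0.292
finger_force: 55.0
```

Run:
```python
from h import *
b,d,K,P=grab("wrist");W=cloud(d,K,P); s=read_state();p=s["tool_pos"];print(p,s["contact_force"],s["finger_force"],s["opening"])
def proj(X): 
    q=np.linalg.inv(P)@np.r_[X,1]; return (K@q[:3]/q[2])[:2]
h=proj([.4082,.2969,.0496]);print(h)
m=(abs(W[...,2]-.0793)<.004)&(abs(W[...,0]-.42)<.05)&(abs(W[...,1]-.22)<.06)
print(m.sum(),np.median(W[m],0) if m.any() else "")
r=np.hypot(W[...,0]-.4082,W[...,1]-.2969)
for lo in(.05,.06,.07,.08):
    k=(r<.012)&(W[...,2]>lo)&(W[...,2]<lo+.01)
    if k.sum()>3: print(lo,k.sum(),W[k].min(0).round(4),W[k].max(0).round(4))
u,v=int(h[0]),int(h[1]);save("m6",cv2.resize(b[max(0,v-60):v+60,u-80:u+80],(800,600),interpolation=2))
```

```text
[0.40879841 0.29804932 0.17970042] [-6.1165288   1.90932935 28.94399493] 55.026798248291016 0.2897388119272958
[323.73546379 235.3772309 ]
227 [0.42249462 0.20417548 0.08003857]
0.05 42 [0.3987 0.2901 0.05  ] [0.4183 0.3054 0.06  ]
0.06 30 [0.4059 0.2975 0.0604] [0.4118 0.3006 0.0699]
0.07 37 [0.406  0.2976 0.0702] [0.4118 0.3008 0.0799]
0.08 38 [0.4061 0.2981 0.0804] [0.4117 0.3008 0.0899]
```

View pics/m6.png

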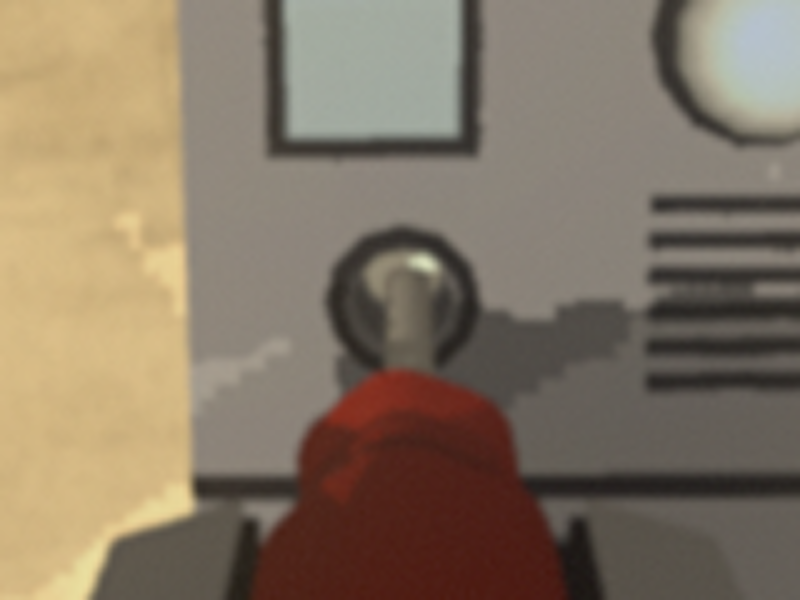

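The blade stands in the hole at (405,280), on the button, clear of the collar. Force 29 N is well beyond the spring's 5.6 N, so the button is home. Easing a little more.

{"name": "step_arm", "arguments": {
  "moves": [
    [[0, 0, 0, 0, 0, -0.12, 2], [0, 0, 0, 0, 0, 0, 2], [0, 0, 0, 0, 0, 0, 2], [0, 0, 0, 0, 0, 0, 2]]
  ]
}}

```text
t: 27.9
tool_pos: [0.4086, 0.2979, 0.18]
tcp_rot: [[0.107, 0.994, 0.003], [0.994, -0.107, 0.003], [0.004, 0.003, -1.0]]
contact_force: [-2.9, 1.8, 20.0]
opening: 0.288
finger_force: 55.0
```

```bash
python3 -c "
from workcell import *
print(hand_in())"
```

```text
the job is handed in; nothing more can be done
None
```

The job is handed in: both cells stood fully down in the bay at the last check, and the gripper still holds the screwdriver with about 20 N on the reset button, well over the 5.6 N it needs to reach its stop; the hand-in gave no verdict.

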